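# Fit the tension spring of a casting clamp on the gauging plate

### The arm

A 7-joint arm with a two-finger parallel gripper is mounted at the origin on the work surface. World frame = base frame: x ahead of the robot, y to its left, z up, the work surface at z = 0. Lengths are in m, angles in rad, forces in N, time in s.
With the tool pointing down it reaches from about 0.35 to 0.9 m from the base axis. Payload 8.1 kg.
Tool frame: the origin (TCP) lies between the finger pads; the fingertips stand ahead of it and the grasp point (between the pads) is the TCP (arm.nose_length is the z of the fingertips in the tool frame, in m); z points along the fingers, y is the line along which they close (so a half turn about z gives the same grasp; the last joint's range is limited). The gripper opens to 92 mm and grips with 3 to 60 N. Pads are 19 mm wide; open, the fingers measure 130 mm over their backs; the gripper's body (75 mm by 190 mm) begins 47 mm behind the grasp point.
Start: joints at [-1.208, 0.434, 0.025, 1.573, -0.012, 1.134, -0.075], TCP at [0.281, 0.558, 0.246] pointing down, gripper open.
Joint ranges: [-2.62, 2.62], [-0.44, 2.09], [-1.27, 1.32], [0.08, 2.57], [-1.32, 4.46], [0.12, 2], [-2.74, 2.74]. Speed limits (rad/s): [2.22, 2.22, 3.01, 3.01, 3.14, 3.14, 3.14].

### API

Orientations are given as a rotation vector (axis times angle).
In Python, from cell import sensors, optics, arm gives the robot as it stands.
- The arm moves only by the tool arm_command, never from a script. Its argument "deltas" is one flat list of numbers, 7 for each row, row after row: the turn, a rotation vector about the world's x, y, z as a fraction of full scale, then the shift along the world's x, y, z as a fraction of full scale, then the finger opening in mm, from 0 to 91.8. In form: [wx, wy, wz, dx, dy, dz, fingers, wx, wy, wz, dx, dy, dz, fingers, ...]. A call has 1 to 20 rows; each row is the pose to reach, as a shift and turn from the pose commanded when the call began; what a row does not reach only later rows make up. Full scale, the value 1, is 1 m for a shift and 90 degrees for a turn. A row lasts 1/10 s, in which the tool goes at most 50 mm and 8.59 degrees, less where a joint would pass 70% of its speed; a pose out of reach is approached as far as the arm can. A call with a number of a shift or a turn outside -1 to 1 is refused whole. A call with a gripper value outside its range is refused whole. The fingers move at their own pace and stop on an object; "force" is the grip in N (left out, the last holds). Time passes only in rows, so rows that repeat a pose let the fingers close. It gives the time, the measured TCP pose, the force, the opening and the grip force at its end, in the units of the state.
- sensors.observe(): the state, without advancing time (a new reading comes with each control period).
- optics.get_image(name): name is "side" or "top"; returns the picture (400x640x3 uint8, blue, green, red); there is no depth.
- optics.calibration(name): a dict with "camera_matrix" (3x3 intrinsics, pixels), "D" ([k1, k2, p1, p2, k3] as OpenCV has them; the pictures are not rectified), "rvec" (rotation vector, rad) and "tvec" (3), from world to camera coordinates, as OpenCV has them. Camera axes: x right, y down, z forward; pixel columns grow to the right and rows downward; lengths in m; the calibration is good to about 2 mm. A picture is of the moment at which its call begins. calibration takes no time and is no camera call.
- arm.sign_off(): hands the job in; it is judged then, once.
The state is a dict: "clock": time; "joints": joint angles; "dq": joint speeds; "joint_efforts": joint torques, N m; "position": TCP position; "ee_rot": TCP orientation; "force": force on the tool from outside, world axes, zero at the start; "ft_torque": the same for the moment, N m; "width": opening from 0.0 (shut) to 1.0 (fully open); "gripper_force": force on a finger pad.
Only numpy, scipy, OpenCV 4.12 (cv2) and the standard library are available. Lean on these libraries where they do the work, as an engineer would, in place of code of your own. Each camera call takes 0.05 s, during which the arm holds its last target. There are 200 camera calls.

### The job

Fit the loose tension spring so that it pulls the swing arm shut against the casting: first drop the spring's pin all the way into the hole near the free end of the swing arm, then stretch the spring (its ring is there to pull on) and catch its side-opening hook around the upright post, so that the stretched spring stays on by itself and holds the arm shut. Leave the other things on the bench and plate where they are.

Things in the scene. Friction and masses are not known exactly. Their poses are not given: they have to be found in the camera images.
- spring_head (a point): Centre of the spring's grip lug: a dark upright block 16 mm along the spring, 14 across, 36 tall, at its pin end. x axis along the spring from pin to ring, z up. The spring (about 180 g) starts level on the plate, on its pin tip and two feet under the ring; this point is 36 mm above the pin tip. The 14 mm thick coil, axis 11 mm below this point, starts 14 mm from the pin axis.
- spring_pin (a point): On the axis of the spring's pin, at the underside of its 18 mm round collar, 22 mm straight below the lug centre. The pin, 8 mm in diameter, sticks out 14 mm below this point, with a tapered tip. It is fully in when this point lies on the mouth of the arm's hole; it can turn there freely.
- spring_hook (a point): Seat of the hook: where the post's axis lies once caught. 128 mm from the pin axis unstretched. A flat steel J, 6 mm thick, mid-height here. Looking from pin to ring: long limb on the left, pulling cross-piece 6 mm past this point, short lip on the right reaching 4 mm back past this point; both inner faces 8 mm, outer 14 mm off the centre line. Pull: 3 N preload + 0.15 N per mm, at most 66 mm.
- spring_mouth (a point): Middle of the hook's mouth, 16 mm from the seat towards the pin and 11 mm right of the spring's centre line (looking from pin to ring). The mouth is 24 mm wide along the spring. The post enters sideways here while the spring is drawn about 16 mm (10 to 22) farther than its resting stretch, and slides into the seat as the spring is let back. The spring always stays straight.
- spring_ring (a point): Centre of the flat pull ring at the outer end of the spring, 42 mm beyond the hook seat. Inner diameter 48 mm, outer 60, 6 mm thick, as high as the hook; this point is at mid-height, about 9 mm above the plate. Two rubber feet 6 mm tall under its left and right sides slide on the plate. Shut fingers fit inside it.
- clamp_hole (a point): Centre of the mouth of the 11 mm through hole in the swing arm, on the arm's top face. The arm is a flat steel bar 24 mm wide and 10 mm thick, its top 16 mm above the plate; the hole is 100 mm from the hinge. x axis along the arm away from the hinge, z up.
- clamp_hinge (a point): On the swing arm's upright hinge axis, at the height of the arm's top. Fixed on the perforated aluminium plate (340 x 400 mm) that lies level, its top 15 mm above the bench. x axis: along the shut arm; the casting (70 x 74 mm, 44 mm tall) lies beside the arm on its -y side, 0 to 70 mm along x.
- swing_arm (a joint): Angle of the swing arm, rad. 0 = shut against the casting (end stop); grows counter-clockwise seen from above as it swings away, up to 0.6. Light friction (about 1 N at the hole): it stays where it is left, and the spring's pull shuts it.
- post_mid (a point): On the axis of the far post, 11 mm above the plate, the height of the caught hook. The post is a plain upright steel pin 12 mm in diameter, 30 mm tall, on a flange 22 mm in diameter and 4 mm tall. Fixed 150 to 167 mm from the hole of the shut arm, towards -y of clamp_hinge. The plate is clear on its +x side, where the spring starts.
- standoff: Bystander: plain steel cylinder 26 mm in diameter, 45 mm tall, on the plate. Origin at the centre of its underside.
- spray_bottle: Bystander: spray bottle, 190 mm tall, on the bench. Origin at the centre of its underside.
- spare_casting: Bystander: spare aluminium casting 120 x 90 x 52 mm on the bench. Origin at the centre of its underside.
- stylus_case: Bystander: black flat case 100 x 140 x 35 mm on the bench. Origin at the centre of its underside.
There are look-alikes about, which are no part of the job. Leave any turquoise look-alike of the part that bears spring_head alone.

How it is judged:
By the outcome, as a careful person would: the job done as asked, in the order asked, and still so for the second after the job is handed in, with the robot touching nothing.
It also fails if it takes over 54 s, if anything falls off the work surface, if the arm or the gripper's body presses on something with over 40 N, if the wrist force passes 120 N, or if a joint passes its speed limit or range.

## Working session

There is one attempt and no reset: what is moved stays moved. The work goes in short steps, Python scripts to look and compute and a tool call to move; the robot and the scene stay as the last step left them, time stands still between calls to the robot, and variables do not carry over. Pictures are saved under pics/ and viewed, at most 10 in all, crops included, and the job is handed in when it is done.

Besides the shell and the picture viewer there is one more tool, called as name(argument=value, ...), one argument or row to a line, values as JSON. arm_command: Moves the arm, as the interface text tells. Its arguments: {"type":"object","properties":{"deltas":{"type":"array","items":{"type":"number"}},"force":{"type":"number"}},"required":["deltas"]}

```bash
mkdir -p pics; ls
cat > h.py <<'E'
import cv2,numpy as np
from cell import sensors,optics,arm
def cal(n):
    c=optics.calibration(n);return [np.array(c[k],float) for k in("camera_matrix","D","rvec","tvec")]
def ray(n,u,v):
    K,D,r,t=cal(n);R=cv2.Rodrigues(r)[0]
    p=cv2.undistortPoints(np.array([[[u,v]]],float),K,D)[0,0]
    return -R.T@t.ravel(), R.T@np.array([p[0],p[1],1])
def onz(n,u,v,z):
    o,d=ray(n,u,v);return o+d*(z-o[2])/d[2]
def px(n,P):
    K,D,r,t=cal(n);return cv2.projectPoints(np.array(P,float).reshape(-1,1,3),r,t,K,D)[0][:,0]
def crop(im,u0,v0,w,h,s,name):
    c=cv2.resize(im[v0:v0+h,u0:u0+w],None,fx=s,fy=s,interpolation=cv2.INTER_CUBIC);cv2.imwrite('pics/'+name,c)
E
python3 - <<'E'
from h import *
a=optics.get_image("top");b=optics.get_image("side")
cv2.imwrite('pics/top0.png',a);cv2.imwrite('pics/side0.png',b)
print(sensors.observe()); print(arm.nose_length)
for n in("top","side"):print(ray(n,320,200))
E
```

```text
pics
{'clock': 0.1, 'joints': array([-1.20759822,  0.43517867,  0.02496193,  1.57399746, -0.01162138,
        1.13398946, -0.07511127]), 'dq': array([ 6.43970259e-05, -8.45748223e-05,  1.18697862e-03, -2.01336235e-03,
       -2.33631308e-04, -5.78339612e-04, -2.65460390e-03]), 'joint_efforts': array([ 2.89022035e-03, -6.69127035e+01,  9.87754539e-01, -3.15142965e+01,
       -6.05169847e-02,  3.73253028e-02,  5.03588535e-05]), 'position': array([0.28055111, 0.55801686, 0.24501087]), 'ee_rot': array([-7.25145991e-01, -3.05652547e+00,  2.21470825e-03]), 'force': array([-0.72484041,  0.19272216, -0.93980816]), 'ft_torque': array([-0.0013707 ,  0.0279802 , -0.03498776]), 'gripper_force': 0.0, 'width': 1.0021337835777813}
0.019
(array([ 0.31610395, -0.03351266,  1.25103109]), array([ 0.2289709 ,  0.00950091, -0.97359744]))
(array([ 0.38093861, -0.72018182,  0.81136179]), array([ 0.17307992,  0.67180636, -0.72023972]))
```

View pics/top0.png

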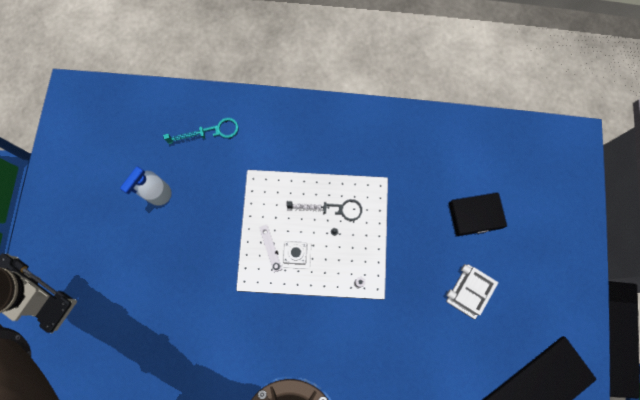

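View pics/side0.png

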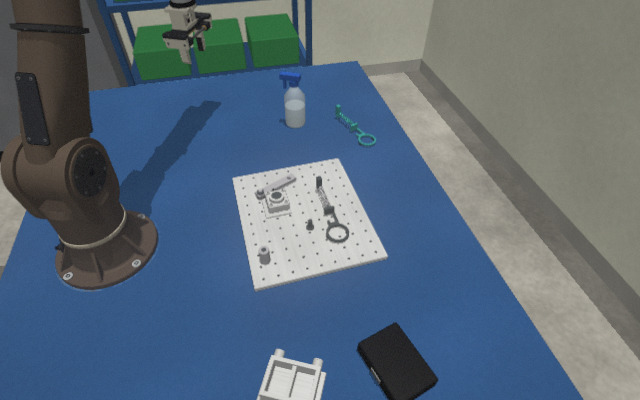

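Candidates: 
- **Spring:** the grey one on the plate at top (290–360, 208), versus the turquoise look-alike at (200, 130). I choose the grey one. 
- **Post:** the dark pin at (334, 232), versus the wide standoff at (360, 283). 
- **Arm:** the hinge is at (276, 267) and the free end at (265, 230).

I'll check these in a close crop.

Run:
```python
from h import *
a=cv2.imread('pics/top0.png');b=cv2.imread('pics/side0.png')
A=cv2.resize(a[165:300,232:392],None,fx=5,fy=5,interpolation=cv2.INTER_CUBIC)[:600]
cv2.imwrite('pics/c1.png',A[:600])
crop(b,228,158,160,120,5,'c2.png')
```

```text
(no output)
```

View pics/c1.png

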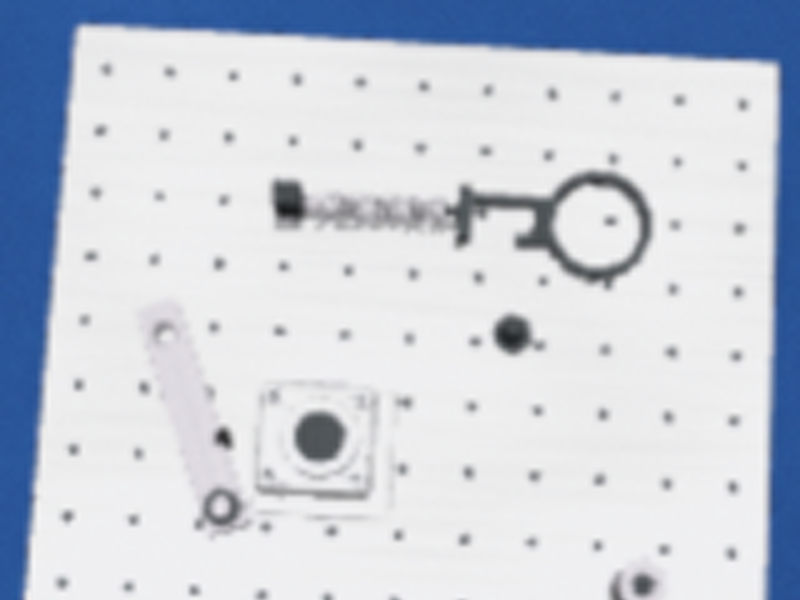

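View pics/c2.png

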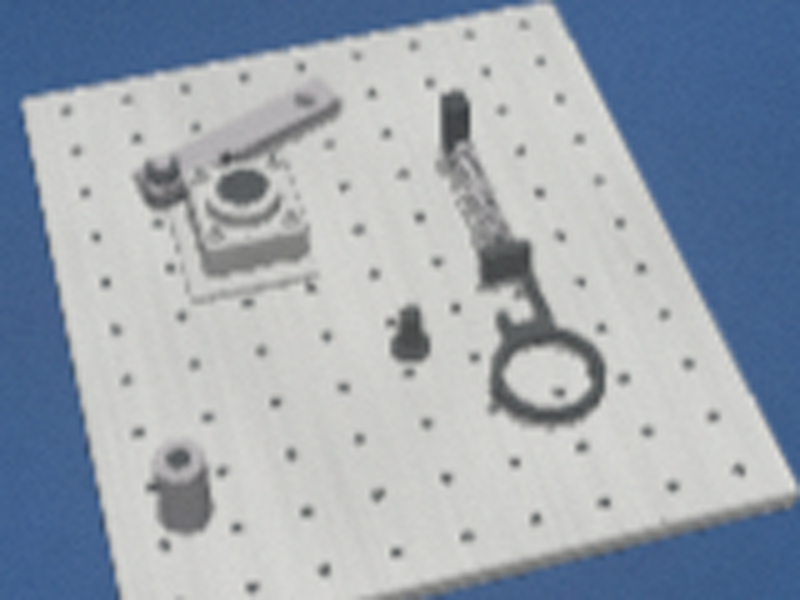

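The top crop confirms the grey spring (lug at crop (287,195), ring at (597,226)), the hole at (164,331), the hinge at (221,508) and the post at (511,333). The side crop shows the same parts, with the mouth opening towards the post. Now I'll triangulate.

Run:
```python
from h import *
T=lambda U,V:((U+.5)/5-.5+232,(V+.5)/5-.5+165)
S=lambda U,V:((U+.5)/5-.5+228,(V+.5)/5-.5+158)
def tri(t,s):
    o1,d1=ray("top",*t);o2,d2=ray("side",*s)
    A=np.c_[d1,-d2];k=np.linalg.lstsq(A,o2-o1,rcond=None)[0]
    p,q=o1+d1*k[0],o2+d2*k[1];return (p+q)/2,np.linalg.norm(p-q)
f=lambda x:np.round(x,4)
print('hole',f(onz("top",*T(164,331),.031)),f(onz("side",*S(307,98),.031)),tri(T(164,331),S(307,98)))
print('ring',f(onz("top",*T(597,226),.024)),f(onz("side",*S(549,374),.024)))
print('hinge',f(onz("top",*T(221,508),.036)),f(onz("side",*S(160,170),.036)))
print('post',f(onz("top",*T(511,333),.030)),f(onz("side",*S(410,345),.017)),f(onz("side",*S(410,312),.045)))
print('lugtop',f(onz("top",*T(287,188),.069)),f(onz("side",*S(455,97),.069)))
a=cv2.imread('pics/top0.png')
# ring by dark mask
R=a[165:300,232:392];g=cv2.cvtColor(R,cv2.COLOR_BGR2GRAY)
g=cv2.resize(g,None,fx=5,fy=5,interpolation=cv2.INTER_CUBIC);m=(g<130).astype('u1')*255
for c in cv2.findContours(m,cv2.RETR_CCOMP,cv2.CHAIN_APPROX_NONE)[0]:
    x,y,w,h=cv2.boundingRect(c)
    if cv2.contourArea(c)>600 and w<420:
        (U,V),r=cv2.minEnclosingCircle(c);print((x,y,w,h),round(U),round(V),round(r),f(onz("top",*T(x+w/2,y+h/2),.027)))
print(f(px("top",[[.4,0,.03]])))
```

```text
hole [0.5024 0.1206 0.031 ] [0.5018 0.1207 0.031 ] (array([0.50209626, 0.12061306, 0.03111079]), np.float64(0.000534695868907165))
ring [ 0.5855 -0.1095  0.024 ] [ 0.5858 -0.1107  0.024 ]
hinge [0.4097 0.0782 0.036 ] [0.4086 0.0758 0.036 ]
post [ 0.5202 -0.0674  0.03  ] [ 0.5208 -0.0684  0.017 ] [ 0.521  -0.0695  0.045 ]
lugtop [0.5799 0.0598 0.069 ] [0.5774 0.0608 0.069 ]
(296, 414, 47, 46) 319 436 24 [0.4538 0.0304 0.027 ]
(495, 317, 34, 36) 512 334 18 [ 0.5196 -0.0681  0.027 ]
(274, 182, 33, 41) 288 201 22 [0.5813 0.0603 0.027 ]
(446, 173, 204, 113) 548 220 102 [ 0.5802 -0.0826  0.027 ]
(550, 182, 93, 89) 596 226 47 [ 0.5845 -0.109   0.027 ]
[[304.6199 272.9475]]
```

arm_command(
  deltas=[0,0,-0.68,0.15,-0.4,0,50,0,0,-0.68,0.15,-0.4,0,50,0,0,-0.68,0.2,-0.498,0,50,0,0,-0.68,0.2,-0.498,0,50,0,0,-0.68,0.298,-0.498,0,50,0,0,-0.68,0.298,-0.498,0,50,0,0,-0.68,0.298,-0.498,0,50,0,0,-0.68,0.298,-0.498,0,50,0,0,-0.68,0.298,-0.498,0,50,0,0,-0.68,0.298,-0.498,0,50,0,0,-0.68,0.298,-0.498,0,50,0,0,-0.68,0.298,-0.498,0,50,0,0,-0.68,0.298,-0.498,0,50,0,0,-0.68,0.298,-0.498,-0.12,50,0,0,-0.68,0.298,-0.498,-0.12,50,0,0,-0.68,0.298,-0.498,-0.12,50,0,0,-0.68,0.298,-0.498,-0.12,50,0,0,-0.68,0.298,-0.498,-0.12,50,0,0,-0.68,0.298,-0.498,-0.12,50],
  force=40,
)

```text
clock: 2.0
position: [0.5798, 0.0608, 0.1275]
ee_rot: [2.179, 2.261, 0.004]
force: [0.5, 0.6, 0.7]
width: 0.544
gripper_force: 0.0
```

arm_command(
  deltas=[0,0,0,-0.001,0,-0.03,50,0,0,0,-0.001,0,-0.06,50,0,0,0,-0.001,0,-0.076,50,0,0,0,-0.001,0,-0.076,50,0,0,0,-0.001,0,-0.076,20,0,0,0,-0.001,0,-0.076,5,0,0,0,-0.001,0,-0.076,5,0,0,0,-0.001,0,-0.076,5,0,0,0,-0.001,0,-0.076,5,0,0,0,-0.001,0,-0.076,5],
  force=50,
)

```text
clock: 3.0
position: [0.5782, 0.0605, 0.0502]
ee_rot: [2.18, 2.262, 0.001]
force: [-0.1, -0.1, 4.4]
width: 0.149
gripper_force: 50.0
```

Run:
```python
from h import *
s=sensors.observe();print(s['position'],s['force'],s['width'],s['gripper_force'],s['joints'])
b=optics.get_image("side");crop(b,228,128,200,150,4,'s1.png')
```

```text
[0.57818095 0.06051104 0.05021194] [-0.09500667 -0.13129786  4.37812384] 0.1492786510515677 50.00109314918518 [-0.43593761  0.61064995  0.34448293  1.89540932 -0.3106007   0.68652507
  0.12996723]
```

View pics/s1.png

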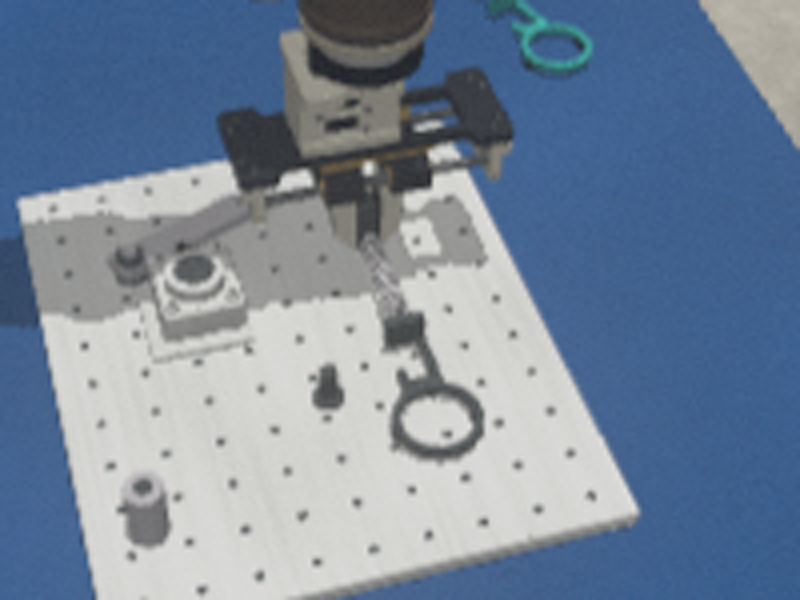

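arm_command(
  deltas=[0,0,0,0,0,0.015,5,0,0,0,0,0,0.03,5,0,0,0.07,0,0,0.035,5,0,0,0.14,0,0,0.035,5,0,0,0.22,0,0.01,0.035,5,0,0,0.22,-0.02,0.02,0.035,5,0,0,0.22,-0.04,0.035,0.035,5,0,0,0.22,-0.06,0.05,0.035,5,0,0,0.22,-0.07,0.057,0.035,5,0,0,0.22,-0.076,0.0605,0.035,5,0,0,0.22,-0.076,0.0605,0.035,5,0,0,0.22,-0.076,0.0605,0.035,5,0,0,0.22,-0.076,0.0605,0.035,5],
  force=55,
)

```text
clock: 4.35
position: [0.5027, 0.1201, 0.0849]
ee_rot: [1.76, 2.601, 0.0]
force: [-0.6, 0.6, -1.6]
width: 0.152
gripper_force: 109.4
```

Run:
```python
from h import *
s=sensors.observe();print(s['position'],s['ee_rot'],s['force'],s['ft_torque'],s['gripper_force'])
b=optics.get_image("side");a=optics.get_image("top")
A=cv2.resize(a[175:275,240:390],None,fx=4,fy=4,interpolation=cv2.INTER_CUBIC)
B=cv2.resize(b[150:250,235:385],None,fx=4,fy=4,interpolation=cv2.INTER_CUBIC)
cv2.imwrite('pics/s2.png',cv2.resize(np.vstack([A,B])[:, :],(450,600)))
cv2.imwrite('pics/s2.png',np.hstack([A,B])[:, :][::, :800] if 0 else cv2.resize(np.hstack([A,B]),(800,267)))
crop(b,235,130,160,120,5,'s2.png')
```

```text
[0.50269822 0.12012152 0.08486643] [1.76002060e+00 2.60119563e+00 3.14749834e-04] [-0.59197196  0.55201419 -1.56003466] [0.00300503 0.0775679  0.04876153] 109.41398799419403
```

View pics/s2.png

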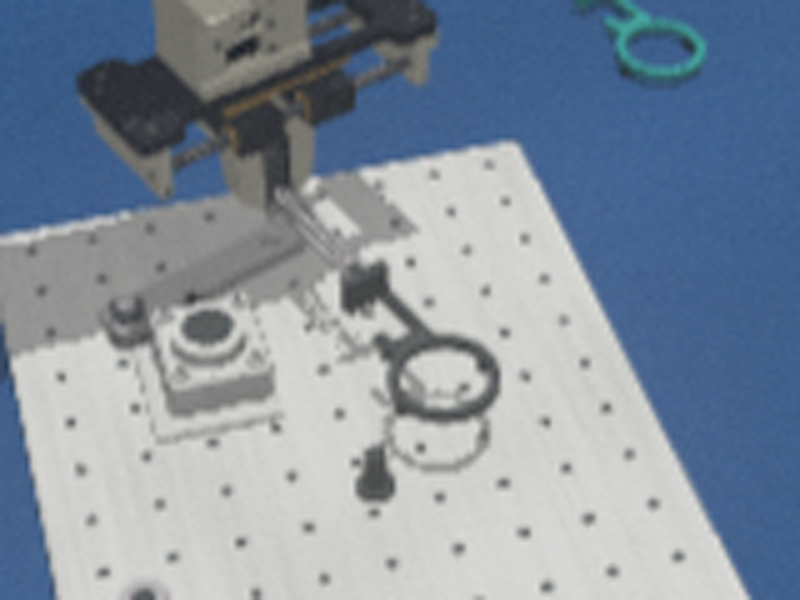

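arm_command(
  deltas=[0,0,0,-0.0005,0.0004,-0.01,5,0,0,0,-0.0005,0.0004,-0.015,5,0,0,0,-0.0005,0.0004,-0.018,5,0,0,0,-0.0005,0.0004,-0.021,5,0,0,0,-0.0005,0.0004,-0.024,5,0,0,0,-0.0005,0.0004,-0.024,5],
)

```text
clock: 5.05
position: [0.501, 0.1212, 0.0604]
ee_rot: [-1.759, -2.603, 0.001]
force: [-0.1, -0.4, -1.7]
width: 0.148
gripper_force: 109.4
```

Run:
```python
from h import *
s=sensors.observe();print(s['position'],s['force'],s['ft_torque'],s['gripper_force'])
print(px("side",[[.567,-.037,.059],[.567,-.037,.035]]),((443+.5)/5-.5+235,(376.5)/5-.5+130))
```

```text
[0.50104361 0.12123714 0.06035441] [-0.12374534 -0.40922136 -1.73224632] [0.03303895 0.11616644 0.01223299] 109.41903412342072
[[323.60060825 204.5334349 ]
 [323.48324073 210.58962074]] (323.2, 204.8)
```

arm_command(
  deltas=[0,0,0,0,0,-0.003,5,0,0,0,0,0,-0.006,5,0,0,0,0,0,-0.008,5,0,0,0,0,0,-0.0085,5,0,0,0,0,0,-0.0085,5],
)

```text
clock: 5.55
position: [0.5012, 0.1214, 0.0524]
ee_rot: [-1.759, -2.603, -0.0]
force: [-0.4, -0.0, 0.5]
width: 0.15
gripper_force: 109.5
```

arm_command(
  deltas=[0,0,0,0,0,-0.001,5,0,0,0,0,0,-0.001,5,0,0,0,0,0,-0.001,40,0,0,0,0,0,-0.001,40,0,0,0,0,0,-0.001,40,0,0,0,0,0,0.03,40,0,0,0,0,0,0.07,40,0,0,0,0.02,0,0.11,40,0,0,0,0.06,-0.04,0.12,30,0,0,0,0.066,-0.09,0.12,0,0,0,0,0.066,-0.13,0.12,0,0,0,0,0.066,-0.157,0.11,0,0,0,0,0.066,-0.157,0.11,0,0,0,0,0.066,-0.157,0.11,0],
  force=20,
)

```text
clock: 6.95
position: [0.5669, -0.0361, 0.1618]
ee_rot: [-1.76, -2.601, 0.001]
force: [-0.4, 0.9, 0.4]
width: 0.009
gripper_force: 0.0
```

Run:
```python
from h import *
s=sensors.observe();print(s['position'],s['force'],s['ft_torque'],s['gripper_force'])
b=optics.get_image("side");a=optics.get_image("top")
A=cv2.resize(a[190:290,240:360],None,fx=3.3,fy=3.3,interpolation=cv2.INTER_CUBIC)
B=cv2.resize(b[158:258,235:355],None,fx=3.3,fy=3.3,interpolation=cv2.INTER_CUBIC)
cv2.imwrite('pics/s3.png',np.hstack([A,B])); print(A.shape)
```

```text
[ 0.5669355  -0.03610046  0.16178415] [-0.3562525   0.90095124  0.4008743 ] [ 0.00610235  0.05451488 -0.02917683] 0.0
(330, 396, 3)
```

View pics/s3.png

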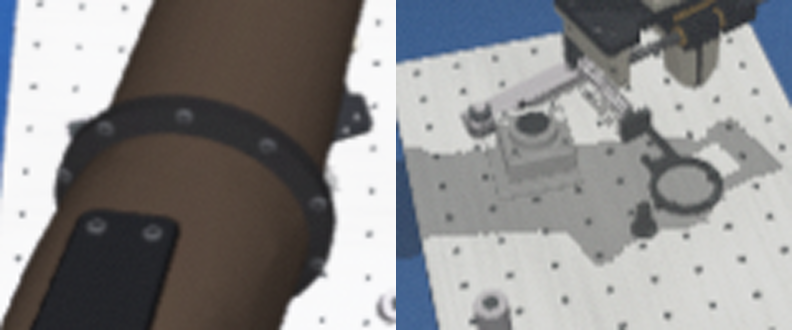

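The pin end sits at the arm's free end. The lug is hidden by the gripper and the ring lies level at side pixel ≈ (323, 214). I'll locate the ring and estimate the shut-arm hole.

Run:
```python
from h import *
p=onz("side",322.9,214.2,.0255);print(p)
hole=np.array([.5012,.1214]);d=p[:2]-hole;print(np.hypot(*d),np.degrees(np.arctan2(d[1],d[0])))
T=lambda U,V:((U+.5)/5-.5+232,(V+.5)/5-.5+165)
S=lambda U,V:((U+.5)/5-.5+228,(V+.5)/5-.5+158)
q=[onz("top",*T(*x),.059) for x in((263,384),(256,491),(374,394),(367,495))]
for i,j in((1,0),(3,2)):
    e=q[j]-q[i];print(q[i],q[j],np.degrees(np.arctan2(e[1],e[0])))
q=[onz("top",*T(*x),.015) for x in((28,595),(78,28))];e=q[1]-q[0];print(np.degrees(np.arctan2(e[1],e[0])))
```

```text
[ 0.56441986 -0.04115253  0.0255    ]
0.1744135165917806 -68.74796828332983
[0.41861796 0.0588131  0.059     ] [0.47514426 0.06149727 0.059     ] 2.7186708255366243
[0.42232406 0.00072279 0.059     ] [0.47567843 0.00252858 0.059     ] 1.938441948434283
2.5699687546634373
```

Run:
```python
from h import *
b=optics.get_image("side");s=8;u0,v0=300,195
g=cv2.resize(cv2.cvtColor(b[v0:v0+40,u0:u0+50],cv2.COLOR_BGR2GRAY),None,fx=s,fy=s,interpolation=cv2.INTER_CUBIC)
for th in(90,100,110):
    cs,h=cv2.findContours((g<th).astype('u1')*255,cv2.RETR_CCOMP,cv2.CHAIN_APPROX_NONE)
    for c,hh in zip(cs,h[0]):
        if hh[3]>=0 and cv2.contourArea(c)>1500:
            (U,V),ax,an=cv2.fitEllipse(c);u,v=(U+.5)/s-.5+u0,(V+.5)/s-.5+v0
            p=onz("side",u,v,.0255);d=p[:2]-[.5012,.1214]
            print(th,u,v,ax,p,np.hypot(*d),np.degrees(np.arctan2(d[1],d[0])))
```

```text
90 322.4227123260498 213.87475967407227 (104.38209533691406, 147.0762176513672) [ 0.56345005 -0.03969174  0.0255    ] 0.17270094833574237 -68.87216640327905
100 322.3134002685547 213.8163185119629 (100.43812561035156, 140.6284637451172) [ 0.56321323 -0.03941379  0.0255    ] 0.1723563586922258 -68.9122966605685
110 322.2748222351074 213.78583908081055 (96.8358383178711, 136.5924835205078) [ 0.56313854 -0.03928071  0.0255    ] 0.17220532464580302 -68.91955322334952
```

arm_command(
  deltas=[0,0,0,-0.0035,-0.002,-0.04,0,0,0,0,-0.0035,-0.002,-0.08,0,0,0,0,-0.0035,-0.002,-0.105,0,0,0,0,-0.0035,-0.002,-0.11,0,0,0,0,-0.0035,-0.002,-0.113,0,0,0,0,-0.0035,-0.002,-0.116,0,0,0,0,-0.0035,-0.002,-0.118,0,0,0,0,-0.0035,-0.002,-0.118,0],
)

```text
clock: 7.9
position: [0.5643, -0.0375, 0.045]
ee_rot: [1.758, 2.602, 0.001]
force: [-1.1, -0.9, 1.2]
width: 0.007
gripper_force: 0.0
```

arm_command(
  deltas=[0,0,0,0,0,-0.002,0,0,0,0,0,0,-0.004,0,0,0,0,0,0,-0.004,0],
)

```text
clock: 8.2
position: [0.5636, -0.0377, 0.0401]
ee_rot: [-1.759, -2.603, 0.0]
force: [-0.7, 0.0, -0.1]
width: 0.01
gripper_force: 0.0
```

arm_command(
  deltas=[0,0,0,0,0,-0.0025,0,0,0,0,0.002,-0.005,-0.0025,0,0,0,0,0.004,-0.011,-0.0025,0,0,0,0,0.006,-0.017,-0.0025,0,0,0,0,0.008,-0.023,-0.0025,0,0,0,0,0.01,-0.029,-0.0025,0,0,0,0,0.012,-0.035,-0.0025,0,0,0,0,0.014,-0.041,-0.0025,0,0,0,0,0.016,-0.047,-0.0025,0,0,0,0,0.018,-0.053,-0.0025,0,0,0,0,0.02,-0.059,-0.0025,0,0,0,0,0.02,-0.059,-0.0025,0],
)

```text
clock: 9.4
position: [0.5837, -0.0973, 0.0377]
ee_rot: [-1.76, -2.602, 0.0]
force: [-1.4, 3.8, -0.2]
width: 0.008
gripper_force: 1.9
```

Run:
```python
from h import *
s=sensors.observe();print(s['position'],s['force'],s['ft_torque'],s['gripper_force'])
b=optics.get_image("side");a=optics.get_image("top")
A=cv2.resize(a[190:290,240:360],None,fx=3.3,fy=3.3,interpolation=cv2.INTER_CUBIC)
B=cv2.resize(b[158:258,235:355],None,fx=3.3,fy=3.3,interpolation=cv2.INTER_CUBIC)
cv2.imwrite('pics/s4.png',np.hstack([A,B]))
```

```text
[ 0.58373313 -0.09732786  0.03767904] [-1.37657679  3.83492032 -0.15888602] [ 0.78404099  0.38703733 -0.0065525 ] 1.936423062288668
```

View pics/s4.png

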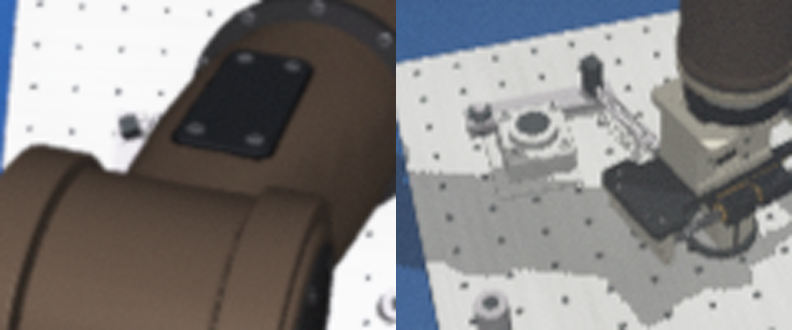

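The picture shows the lug upright in the arm's end at top ≈ (279, 228) and side ≈ (294, 177), with the spring taut to the hand. I'll locate the shut hole from the lug.

Run:
```python
from h import *
a=optics.get_image("top");s=8
for n,im,u0,v0,w,h in(("top",a,268,215,20,22),("side",optics.get_image("side"),285,170,18,24)):
    g=cv2.resize(cv2.cvtColor(im[v0:v0+h,u0:u0+w],cv2.COLOR_BGR2GRAY),None,fx=s,fy=s,interpolation=cv2.INTER_CUBIC)
    for c in cv2.findContours((g<100).astype('u1')*255,cv2.RETR_EXTERNAL,cv2.CHAIN_APPROX_NONE)[0]:
        if cv2.contourArea(c)>500:
            x,y,ww,hh=cv2.boundingRect(c);m=cv2.moments(c)
            u,v=m['m10']/m['m00']/s-.45+u0,m['m01']/m['m00']/s-.45+v0
            print(n,x/s+u0,y/s+v0,ww/s,hh/s,u,v,onz(n,u,v,.055))
```

```text
top 281.875 227.25 6.125 9.75 285.3441200324412 232.99135239253852 [0.49840985 0.061319   0.055     ]
top 276.875 225.875 6.0 6.25 279.0602120236178 228.6761272141707 [0.50831819 0.07932    0.055     ]
side 291.0 175.25 6.625 12.375 293.7503480306558 180.55559031819945 [0.50863179 0.07776629 0.055     ]
```

arm_command(
  deltas=[0,0,0,0.002,-0.006,0,0,0,0,0,0.004,-0.012,0,0,0,0,0,0.006,-0.018,0,0,0,0,0,0.0085,-0.0235,0,0,0,0,0,0.0085,-0.0235,0,0,0,0,0,0.0085,-0.0235,0,0],
)

```text
clock: 10.2
position: [0.5919, -0.1189, 0.0376]
ee_rot: [-1.757, -2.603, -0.001]
force: [-2.3, 6.8, 1.6]
width: 0.008
gripper_force: 3.3
```

Run:
```python
from h import *
s=sensors.observe();print(s['position'],s['force'],s['ft_torque'],s['gripper_force'])
b=optics.get_image("side");crop(b,280,170,90,70,8,'s5.png')
```

```text
[ 0.59186165 -0.11890852  0.03759466] [-2.29610619  6.84527597  1.63790554] [1.33389732 0.58256309 0.00705795] 3.3311073621734977
```

View pics/s5.png

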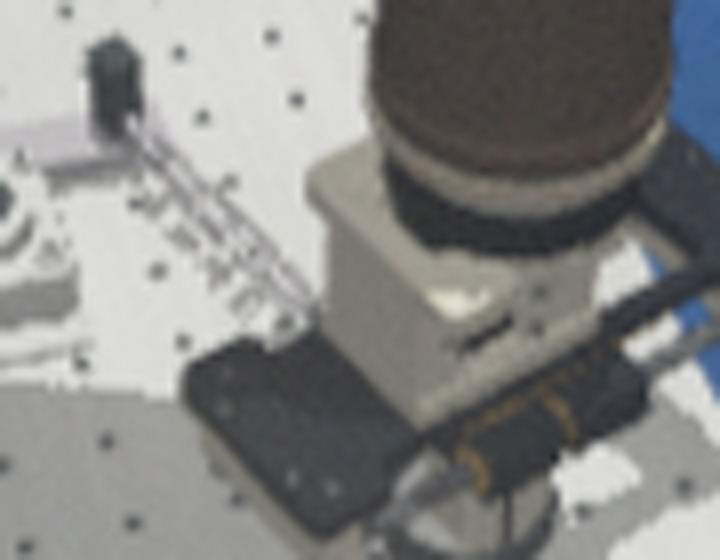

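The picture shows the lug at crop (115, 90), the coil straight to the hand, and the ring's visible edge at crop x ≈ 375–560 around the fingers. I'll read the ring edge numerically.

Run:
```python
from h import *
g=cv2.cvtColor(optics.get_image("side"),cv2.COLOR_BGR2GRAY)
for v in range(228,246):print(v,' '.join('%3d'%x for x in g[v,322:357]))
for off in(5,15):
    d=np.array([.0829,-.1994]);d/=np.hypot(*d);c=np.array([.5919,-.1189])-off*.001*d
    th=np.linspace(0,2*np.pi,73)
    P=np.c_[c[0]+.03*np.cos(th),c[1]+.03*np.sin(th),0*th+.0215];q=px("side",P);print(off,q.min(0),q.max(0))
    P[:,2]=.0275;q=px("side",P);print(off,q.min(0),q.max(0))
```

```text
228  73  74  74  74  74  71  64  72  83 125 150 127 110 100  78  82  84 100  91  68  57  57  60  56  58  61  69 151 190 215 219 219 219 220 218
229  71  74  73  72  74  73  69  78 124 150 140 116  91  85  84  84  87  84  95  67  59  58  57  58  72  94  93 206 219 218 219 219 219 221 219
230  82  72  73  72  73  74  72 102 147 143 111  98  87  87  88  82  84  86  89  65  59  57  57  69 104 123 111 180 216 219 217 219 219 219 219
231  87  74  73  72  70  69  65 115 134 112  91  89  83  80  87  96 103  90  72  61  58  59  89 103 124 126 109 120 211 219 217 217 220 219 201
232  74  75  68  69  63  61  80 108 111  99  85  81  85  93 105 112 128 113  84  72  94  67 117 125 129 127 101 101 208 213 193 193 198 199 164
233  73  70  67  63  62  74 105 111 106 113  96 107 107 117 119 119 128 128 107 108 116  71 116 124 124 117  88 108 185 174 118 128 152 158 158
234  66  64  65  69  73  95 104 110 105 113 129 145 133 121 118 117 130 128 130 127 111  72 117 128 121  98  76 117 150 147 116 124 150 156 159
235  61  76  95  82  84 100  89  93 109 125 151 155 149 133 120 118 127 128 126 127 111  78 
[... 1025 characters left out ...]
58 160 157 156 184 214 218 221 221
243 131 109 124 153 157 156 157 157 156 156 158 159 157 157 157 156 158 158 159 158 157 156 158 159 161 158 160 158 186 190 215 217 218 218 190
244 137 130 145 155 155 156 158 158 159 159 159 159 160 157 156 156 159 159 160 159 159 159 157 158 157 160 159 185 217 219 216 218 219 218 165
245 152 156 156 156 156 156 155 160 157 158 158 155 157 155 156 157 157 158 158 159 160 157 147 154 157 160 187 216 221 219 217 218 219 218 208
5 [327.80847486 224.9724161 ] [350.74291456 242.88318212]
5 [327.85709029 223.51188607] [350.88970412 241.43937031]
15 [325.49849446 222.67581655] [348.30724416 240.39106566]
15 [325.53700952 221.21354254] [348.44284426 238.94445398]
```

arm_command(
  deltas=[0,0,-0.015,-0.004,-0.0035,0,0,0,0,-0.029,-0.008,-0.0064,0,0,0,0,-0.044,-0.013,-0.008,0,0,0,0,-0.058,-0.0174,-0.0096,0,0,0,0,-0.072,-0.022,-0.011,0,0,0,0,-0.087,-0.027,-0.0123,0,0,0,0,-0.101,-0.032,-0.0135,0,0,0,0,-0.115,-0.0366,-0.0147,0,0,0,0,-0.115,-0.0366,-0.0147,0,0],
)

```text
clock: 11.2
position: [0.5549, -0.1331, 0.0376]
ee_rot: [-1.984, -2.433, -0.001]
force: [-1.1, 7.9, 1.0]
width: 0.006
gripper_force: 3.8
```

Run:
```python
from h import *
s=sensors.observe();print(s['position'],s['force'],s['ft_torque'],s['gripper_force'])
g=cv2.cvtColor(optics.get_image("side"),cv2.COLOR_BGR2GRAY)
q=px("side",[[.5553,-.1336,.0215]])[0].astype(int);print(q)
for v in range(q[1]+2,q[1]+17):print(v,q[0]-18,' '.join('%3d'%x for x in g[v,q[0]-18:q[0]+18]))
```

```text
[ 0.55488532 -0.13305461  0.03763   ] [-1.07170823  7.90312962  0.98888726] [ 1.72477827  0.47577008 -0.02436088] 3.7611332593951374
[328 241]
243 310 153 153 136 113 137 112  78  76  80 112 135 155 150 131 135 130 132 132 131  98  67 122 125 116  92  77  77 106 151 194 202 168 159 154 158 159
244 310 154 156 153 144 151 135  85  72  73  77  97 131 144 140 136 133 132 132 132  93  72 109 106  89  75  73  90 138 157 160 159 161 158 156 158 159
245 310 152 154 154 154 153 157 127 106  80  74  77  85 107 119 118 112 124 120 116  82  72  88  80  73  74  89 128 154 160 159 159 161 160 159 149 154
246 310 155 157 155 154 154 156 151 146 122  90  73  76  77  73  87  85  98  94  87  79  76  75  73  72  88 130 153 158 158 160 161 159 158 141 118 136
247 310 156 153 155 155 154 155 155 154 157 131 107  83  75  76  77  71  73  74  77  73  74  70  89 113 133 156 157 157 158 161 158 160 160 120 102 146
248 310 151 155 154 156 154 154 158 154 158 157 146 128 119 108  86  80  80  80  82  91  89 115 132 152 159 159 159 157 159 158 161 159 189 183 179 198
249 310 155 155 156 156 153 155 158 157 157 1
[... 622 characters left out ...]
 156 158 158 159 158 160 156 156 156 159 188 192 214 219 221 220 219 218 220 220 221 222 219
254 310 155 155 154 153 156 155 133 110 140 155 157 158 157 157 154 156 156 159 157 159 159 156 159 194 196 218 216 219 220 217 217 221 220 220 220 220
255 310 155 156 152 155 157 154 157 146 153 158 160 157 156 157 155 158 157 157 157 157 157 156 160 159 187 218 218 217 219 219 216 217 220 220 221 220
256 310 157 157 155 153 156 158 158 155 155 158 156 158 157 156 156 157 159 157 158 157 158 157 159 158 192 219 218 218 221 219 219 218 218 220 220 221
257 310 156 157 156 156 152 156 156 155 154 157 158 156 157 158 158 157 157 155 157 157 157 156 154 157 185 216 219 218 218 219 218 217 218 217 219 220
```

arm_command(
  deltas=[0,0,-0.015,-0.0045,-0.003,0,0,0,0,-0.029,-0.009,-0.0043,0,0,0,0,-0.044,-0.014,-0.005,0,0,0,0,-0.058,-0.019,-0.0058,0,0,0,0,-0.072,-0.0245,-0.0064,0,0,0,0,-0.087,-0.0299,-0.0068,0,0,0,0,-0.087,-0.0299,-0.0068,0,0],
)

```text
clock: 11.95
position: [0.5252, -0.1397, 0.0377]
ee_rot: [-2.146, -2.292, -0.001]
force: [0.2, 8.5, -0.1]
width: 0.005
gripper_force: 3.9
```

arm_command(
  deltas=[0,0,0,-0.0015,0,0,0,0,0,0,-0.003,0,0,0,0,0,0,-0.003,0,0,0],
)

```text
clock: 12.25
position: [0.5228, -0.1397, 0.0377]
ee_rot: [-2.145, -2.293, -0.002]
force: [-0.2, 8.4, -0.0]
width: 0.006
gripper_force: 3.9
```

arm_command(
  deltas=[0,0,0,-0.001,0,0,0,0,0,0,-0.002,0,0,0,0,0,0,-0.003,0,0,0,0,0,0,-0.003,0,0,0],
)

```text
clock: 12.65
position: [0.5213, -0.1396, 0.038]
ee_rot: [2.145, 2.295, 0.004]
force: [3.6, 8.9, -1.3]
width: 0.002
gripper_force: 4.5
```

arm_command(
  deltas=[0,0,0,0.002,0,0,0,0,0,0,0.002,0.003,0,0,0,0,0,0.0018,0.006,0,0,0,0,0,0.0015,0.009,0,0,0,0,0,0.0012,0.012,0,0,0,0,0,0.0012,0.012,0,0],
)

```text
clock: 13.25
position: [0.5217, -0.1279, 0.0378]
ee_rot: [-2.146, -2.295, -0.002]
force: [1.1, 7.9, -0.7]
width: 0.004
gripper_force: 3.6
```

arm_command(
  deltas=[0,0,0,0,0.003,0,0,0,0,0,0,0.006,0,0,0,0,0,0,0.009,0,0,0,0,0,0,0.012,0,0,0,0,0,0,0.012,0,0],
)

```text
clock: 13.75
position: [0.5212, -0.118, 0.0379]
ee_rot: [2.147, 2.292, -0.0]
force: [-0.4, -0.0, -0.9]
width: 0.005
gripper_force: 0.0
```

arm_command(
  deltas=[0,0,0,0.001,0.003,0,0,0,0,0,0.001,0.004,0,0,0,0,0,0.001,0.004,0.01,0,0,0,0,0.001,0.004,0.02,0,0,0,0,0.001,0.004,0.05,0,0,0,0,0.001,0.004,0.1,0,0,0,0,0.001,0.004,0.15,0,0,0,0,0.001,0.004,0.2,0,0,0,0,0.001,-0.1,0.2,0,0,0,0,-0.05,-0.15,0.2,0,0,0,0,-0.1,-0.2,0.2,0,0,0,0,-0.15,-0.25,0.2,0,0,0,0,-0.15,-0.3,0.2,0,0,0,0,-0.15,-0.3,0.2,0,0,0,0,-0.15,-0.3,0.2,0,0,0,0,-0.15,-0.3,0.2,0],
)

```text
clock: 15.35
position: [0.3654, -0.4242, 0.2395]
ee_rot: [2.158, 2.279, -0.006]
force: [0.7, 0.8, 0.1]
width: 0.01
gripper_force: 0.0
```

Run:
```python
from h import *
b=optics.get_image("side");a=optics.get_image("top")
A=cv2.resize(a[190:310,240:370],None,fx=3,fy=3,interpolation=cv2.INTER_CUBIC)
B=cv2.resize(b[158:278,235:365],None,fx=3,fy=3,interpolation=cv2.INTER_CUBIC)
cv2.imwrite('pics/s6.png',np.hstack([A,B]))
```

```text
(no output)
```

View pics/s6.png

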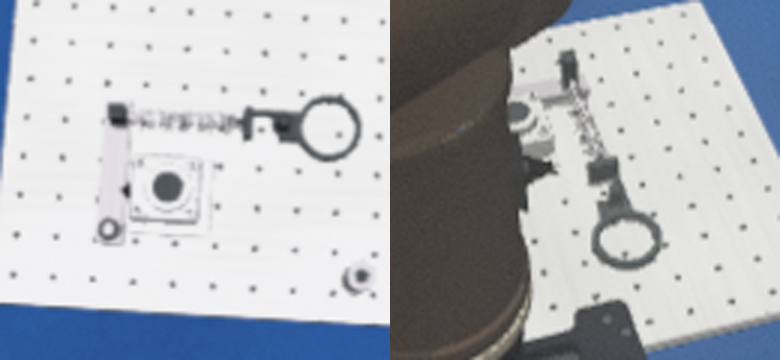

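The top view shows the arm shut beside the casting, the lug at (117, 112) over the hole and the post at (288, 127) inside the hook. The standoff hasn't moved and the robot is clear, so I'm handing in.

```bash
python3 -c "
from cell import arm
print(arm.sign_off())"
```

```text
the job is handed in; nothing more can be done
None
```

The job is handed in at about 15.5 s: the pin is in the arm's hole and the hook is caught on the post, and the last pictures show the spring staying on by itself with the arm shut and the robot clear. The pin's full depth I judged from the gripper height and contact force, not from a picture.

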